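# Load an engraving cutter into the number-plate engraver

### The arm

A 7-joint arm with a two-finger parallel gripper is mounted at the origin on the work surface. World frame = base frame: x ahead of the robot, y to its left, z up, the work surface at z = 0. Lengths are in mm, angles in rad, forces in N, time in s.
With the tool pointing down it reaches from about 425 to 925 mm from the base axis. Payload 6.8 kg.
Tool frame: the origin (TCP) lies midway between the tips of the shut fingers; the grasp point (between the pads) lies 19 mm behind it (arm.pinch_z is the distance from the TCP to the grasp point, in mm); z points along the fingers, y is the line along which they close (so a half turn about z gives the same grasp; the last joint's range is limited). The gripper opens to 85 mm and grips with 20 to 120 N. Pads are 22 mm wide; open, the fingers measure 114 mm over their backs; the gripper's body (76 mm by 85 mm) begins 54 mm behind the grasp point. The pads swing forward as they close: fully open they stand 13 mm farther back than shut.
Start: joints at [-1.288, 0.477, 0.022, 1.555, -0.011, 1.109, -0.083], TCP at [257.124, 624.127, 231.308] pointing down, gripper open.
Joint ranges: [-2.96, 2.96], [-0.34, 2.1], [-1.41, 1.46], [0.24, 2.44], [-1.37, 4.51], [0.17, 1.92], [-2.96, 2.96]. Speed limits (rad/s): [2.39, 2.39, 3.14, 3.14, 3.14, 3.14, 3.14].

### API

Orientations are given as a unit quaternion [w, x, y, z].
In Python, from workcell import arm, optics, job gives the robot as it stands.
- The arm moves only by the tool arm_command, never from a script. Its argument "moves" is one flat list of numbers, 5 for each row, row after row: the opening, from 0 (shut) to 1 (fully open), then the shift along the tool's x, y, z in cm, then the turn about the tool's z in rad. A call has 1 to 10 rows; each row shifts and turns the commanded pose from where the row before left it, along the tool's axes as they then stand; what a row does not reach is not made up. A row lasts 1/8 s, in which the tool goes at most 62.5 mm and 10.7 degrees, less where a joint would pass 70% of its speed; a pose out of reach is approached as far as the arm can. A call is refused whole if a number of a shift passes 6.25 or a number of a turn 0.188, either way. A call with a gripper value outside its range is refused whole. The fingers move at their own pace and stop on an object; "force" is the grip in N (left out, the last holds). Time passes only in rows, so rows that do not move let the fingers close. It gives the time, the measured TCP pose, the force, the opening and the grip force at its end, in the units of the state.
- arm.get_state(): the state, without advancing time (a new reading comes with each control period).
- optics.get_image(name): name is "scene" or "top"; returns a dict with "color" (400x640x3 uint8, red, green, blue), "intrinsics" (3x3 intrinsics, pixels), "position" and "orientation" of the camera in the world. Camera axes: x right, y down, z forward; pixel columns grow to the right and rows downward; lengths in mm; the calibration is good to about 2 mm. A picture is of the moment at which its call begins. There is no depth.
- job.job_done(): hands the job in; it is judged then, once.
Trained networks look in a picture, given as the dict that the camera call returned (one of the last four; its "shot" number tells which), for a name from the list of things; names that differ only in an ending like _2 or _b are one class to them, and where a whole thing is asked for, a point or a joint stands for the part that bears it (a point fixed in the world has none). Each returns a list of dicts, best first, with "conf" (0 to 1); they miss things now and then, are a little off and sometimes report something else, mostly with a low value. They report only what shows in the picture. A call takes as long as a camera call. They do not tell look-alikes from the thing itself.
- optics.masks_of(picture, target): "region" (400x640 bool, what is visible of it).
- optics.pinpoint(picture, target): "location" ([x, y, z] in mm, in the coordinates of the camera as it stood for that picture, good to about 4 mm: a listed point, or the origin of a listed thing).
The state is a dict: "time_s": time; "joint_pos": joint angles; "joint_velocities": joint speeds; "joint_torque": joint torques, N m; "ee_pos": TCP position; "eef_rot": TCP orientation; "force": force on the tool from outside, world axes, zero at the start; "wrist_torque": the same for the moment, N m; "opening": finger opening in mm; "finger_force": force on a finger pad.
Only numpy, scipy, OpenCV 4.12 (cv2) and the standard library are available. Lean on these libraries where they do the work, as an engineer would, in place of code of your own. Each camera call takes 0.05 s, during which the arm holds its last target. There are 200 camera calls.

### The job

Take the cutter with the red collar out of the wooden rack and set its shank into the upright collet of the engraver, all the way home on the floor of the bore. Let it go, then turn the brass collet nut clockwise (seen from above) until the collet grips the shank firmly and the nut has come up tight. Leave the other cutters, the mailbox door and the cam lock where they are.

Things in the scene. Friction and masses are not known exactly. Their poses are not given: they have to be found in the camera images.
- cutter_red: The cutter to load: a 61 mm long engraving cutter, standing shank down in the rack at the start. Round about its z axis; origin at the centre of the foot of the shank, z up through the cutting tip. Steel shank 8 mm diameter from z 0 to 33 mm (foot chamfered 1 mm), red plastic collar 14 mm diameter from z 33 to 53 mm (the place to grip), dark cutting tip 6 mm diameter from 53 to 61 mm. 40 g nominal.
- cutter_red_foot (a point): Centre of the foot (lower end) of the red cutter's shank, the same point as that body's origin.
- cutter_blue: A cutter of the same shape and size with a blue collar, to be left in the rack.
- cutter_green: A cutter of the same shape and size with a green collar, to be left in the rack.
- rack: Fixed wooden block 50 x 170 x 30 mm (x, y, z), origin at the centre of its underside. Three holes, 10 mm wide and 25 mm deep, in a row along its own y axis at y = -55, 0 and +55 mm; each holds one upright cutter with its foot 5 mm and its tip 66 mm above the desk; which cutter is in which hole varies.
- engraver: Fixed desk stand (base 110 x 90 x 12 mm) with a black engraving handpiece (48 mm diameter, orange band) clamped upright, nose up; origin at the centre of its underside, the collet axis is its z axis. Handpiece up to 76 mm above the desk, then an aluminium nose tapering to 26 mm diameter, with the brass nut round the collet on top. Nothing stands round the nut.
- collet_mouth (a point): Centre of the collet's mouth, at its top rim, 138 mm above the desk. The mouth is a funnel of 16 mm diameter that narrows within 6 mm to a round bore of 10 mm diameter.
- bore_floor (a point): Centre of the floor of the collet's bore, 30 mm below the mouth (108 mm above the desk); a fully seated shank stands on it, the cutter's collar then ends 3 mm above the mouth and its tip is 31 mm above the mouth.
- nut_top (a point): Centre of the upper face of the brass collet nut, 137 mm above the desk: a knurled round ring 36 mm in diameter and 22 mm tall (115 to 137 mm above the desk) that can be gripped across its diameter at any yaw; below it the neck is only 18 to 26 mm in diameter. A red dash on its top face shows its angle.
- nut (a joint): Angle of the nut in rad; grows as it turns clockwise seen from above. It does not rise or sink. It starts loose between 0 and 0.4 (it stays where it is let go; friction about 0.08 N m, up to 0.15 N m once it grips) and closes three jaws onto the shank: they touch an 8 mm shank at about 1.4, grip firmly from about 1.85, and the nut has a hard stop at 2.0. If the nut is turned up first, the shank no longer goes in.
- jaw_a: One of the three equal steel jaws inside the collet, driven by the nut (1 mm per rad); hidden in the bore, not handled; origin on the collet axis, 6 mm above the bore floor.
- mailbox_door: A cream metal mailbox door, 100 x 260 x 16 mm (x, y, z), lying loose on the desk beyond the work; origin at the centre of its underside. Bystander.
- cam_lock: A small steel cam lock 24 mm in diameter and 27 mm tall with a brass cam 34 mm long on top, standing loose on the desk; origin at the centre of its underside. Bystander.
Mind the look-alikes: they are no part of the job. There is more than one size of the engraver; the one meant has the size given above.

How it is judged (in metres and radians):
On the way, in this order (a step that is already met when the one before it is completed fails the run):
1. the red cutter's shank stands fully home in the collet while the nut is still loose (z of cutter_red_foot in the frame of bore_floor below 0.003 m and horizontal distance between cutter_red_foot and bore_floor below 0.003 m and angle between cutter_red's own z axis and vertical below 0.15 rad and value of joint nut below 1.2 rad), for 0.2 s.
2. the nut is turned up and the jaws grip the shank (value of joint nut above 1.75 rad and contact force between jaw_a and cutter_red above 3 N), for 0.2 s.
At the end, for the whole second after the job is handed in: Red cutter upright (0.08 rad) and at rest in the collet, foot within 3 mm of the bore floor's centre in height and sideways; nut still, beyond 1.75 rad, jaw_a pressing the shank over 3 N. Other cutters within 15 mm, door and cam lock within 30 mm of their starts (all of step 2 and z of cutter_red_foot in the frame of bore_floor between -0.003 and 0.003 m and horizontal distance between cutter_red_foot and bore_floor below 0.003 m and angle between cutter_red's own z axis and vertical below 0.08 rad and velocity of joint nut between -0.1 and 0.1 rad/s and linear speed of cutter_red below 0.02 m/s and distance of each of cutter_blue, cutter_green from where it was at the start of the episode below 0.015 m and distance of each of mailbox_door, cam_lock from where it was at the start of the episode below 0.03 m); the robot touches nothing.
It fails at once if another cutter is pulled out or knocked about (moved over 15 mm) (distance of any of cutter_blue, cutter_green from where it was at the start of the episode above 0.015 m).
It fails at once if the mailbox door or the cam lock is pushed away (over 30 mm) (distance of any of mailbox_door, cam_lock from where it was at the start of the episode above 0.03 m).
It also fails if it takes over 64 s, if anything falls off the work surface, if the arm or the gripper's body presses on something with over 40 N, if the wrist force passes 120 N, or if a joint passes its speed limit or range.

## Working session

There is one attempt and no reset: what is moved stays moved. The work goes in short steps, Python scripts to look and compute and a tool call to move; the robot and the scene stay as the last step left them, time stands still between calls to the robot, and variables do not carry over. Pictures are saved under pics/ and viewed, at most 10 in all, crops included, and the job is handed in when it is done.

Besides the shell and the picture viewer there is one more tool, called after "Request:" in YAML: its name, and indented under it one key for each argument. arm_command: Moves the arm, as the interface text tells. Its arguments: {"type":"object","properties":{"moves":{"type":"array"},"force":{"type":"number"}},"required":["moves"]}

```bash
mkdir -p pics; cat > h.py <<'E'
import numpy as np, cv2
from workcell import arm, optics, job
from scipy.spatial.transform import Rotation as R
def rot(q): return R.from_quat([q[1],q[2],q[3],q[0]]).as_matrix()
def w(p,loc): return rot(p["orientation"])@np.array(loc)+np.array(p["position"])
def pix(p,W):
    c=rot(p["orientation"]).T@(np.array(W,float)-np.array(p["position"])); u=np.array(p["intrinsics"])@c; return u[:2]/u[2]
def atz(p,uv,z):
    d=rot(p["orientation"])@np.linalg.solve(np.array(p["intrinsics"]),[uv[0],uv[1],1.]); o=np.array(p["position"])
    return o+d*(z-o[2])/d[2]
def shot(n,f=None):
    p=optics.get_image(n)
    if f: cv2.imwrite("pics/"+f,p["color"][:,:,::-1])
    return p
E
python3 - <<'E'
from h import *
np.set_printoptions(precision=1,suppress=True)
s=arm.get_state(); print(s["time_s"],s["ee_pos"],s["eef_rot"],s["opening"],arm.pinch_z)
for n in("scene","top"):
    p=shot(n,n+"0.png"); print(n,p["position"],p["intrinsics"][0])
    for t in("cutter_red","cutter_blue","cutter_green","rack","engraver","collet_mouth","nut_top","cam_lock","mailbox_door"):
        for r in optics.pinpoint(p,t)[:3]: W=w(p,r["location"]); print(t,round(r["conf"],2),W,pix(p,W))
E
```

```text
0.0 [256.9 623.6 230.3] [-0.   0.2  1.  -0. ] 85.39217786059935 18.700000000000003
scene [987.7 385.4 531.9] [378.    0.  318.3]
cutter_red 0.44 [511.2 182.6   2.7] [400.5 252.8]
cutter_blue 0.48 [498.1 234.2   3.9] [428.6 261.7]
cutter_blue 0.36 [497.9 230.5   0.7] [426.6 261.9]
cutter_green 0.74 [511.4 177.7   6.6] [398.5 250.1]
cutter_green 0.59 [485.2 281.2   7. ] [456.1 269.3]
cutter_green 0.23 [498.2 232.1   5.8] [427.7 260.5]
rack 0.81 [496.8 231.6   0.2] [427.3 262. ]
engraver 0.76 [ 358.1 -151.2   -0.1] [318.9 158.4]
engraver 0.58 [ 507.5 -182.2    1.6] [268.6 179.1]
collet_mouth 0.92 [ 353.4 -148.2  106.6] [321.1 120.7]
collet_mouth 0.81 [ 508.  -184.1  136. ] [262.6 128.7]
collet_mouth 0.19 [468.1   3.5  -0. ] [339.9 203.8]
nut_top 0.57 [ 359.9 -145.7   97.8] [320.2 125.2]
nut_top 0.56 [ 506.9 -182.   136.9] [263.6 128.4]
cam_lock 0.72 [469.5   6.9   0.3] [340.8 204.6]
cam_lock 0.37 [496.2 230.2   6.2] [427.4 259.2]
mailbox_door 0.69 [775.9  48.8  -6.8] [248.  307.1]
top [485.2  14.4 832.4] [420.1   0.  322.4]
cutter_red 0.51 [514.6 175.8   3.8] [236.5 231.5]
cutter_blue 0.68 [771.7  50.4  -1.1] [300.  104.9]
cutter_blue 0.5 [496.2 234.1   4.4] [206.5 241.2]
cutter_green 0.68 [ 507.7 -184.     0.7] [418.9 233.3]
cutter_green 0.6 [486.7 286.    2.7] [180.1 246.3]
rack 0.63 [496.3 230.9  -2.6] [209.1 241.1]
engraver 0.85 [ 356.8 -148.5    1.5] [403.4 311.5]
engraver 0.73 [ 507.3 -182.6    3.1] [418.5 233.5]
collet_mouth 0.66 [ 507.4 -185.4  134.6] [438.9 231.1]
collet_mouth 0.66 [ 361.1 -149.5  102.6] [415.8 318.2]
nut_top 0.66 [ 505.8 -182.9  133.9] [437.3 232.1]
cam_lock 0.68 [468.4   4.3  -3.5] [324.  254.3]
mailbox_door 0.91 [770.5  50.5  -0.8] [299.9 105.5]
mailbox_door 0.48 [ 508.8 -183.3  134.8] [437.6 230.3]
```

```bash
python3 - <<'E'
import cv2,numpy as np
a=cv2.imread("pics/scene0.png")[90:310,220:500]; b=cv2.imread("pics/top0.png")[180:350,150:470]
a=cv2.resize(a,None,fx=1.4,fy=1.4,interpolation=2); b=cv2.resize(b,None,fx=1.65,fy=1.65,interpolation=2)
c=np.zeros((a.shape[0]+b.shape[0],max(a.shape[1],b.shape[1]),3),np.uint8); c[:a.shape[0],:a.shape[1]]=a; c[a.shape[0]:,:b.shape[1]]=b
print(c.shape); cv2.imwrite("pics/c0.png",c)
from h import *
np.set_printoptions(precision=1,suppress=True)
# red collar blobs -> position at collar mid-height
for n in("scene","top"):
    p=shot(n); h=cv2.cvtColor(p["color"],cv2.COLOR_RGB2HSV)
    m=(((h[...,0]<6)|(h[...,0]>172))&(h[...,1]>130)&(h[...,2]>60)).astype(np.uint8)
    k,_,st,ce=cv2.connectedComponentsWithStats(m)
    for i in range(1,k):
        if st[i,4]>8: print(n,st[i],ce[i],atz(p,ce[i],48))
E
```

```text
(588, 528, 3)
scene [398 229   8  12  75] [401.3 234.5] [511.9 177.5  48. ]
top [227 229   8   8  45] [230.6 232.1] [512.1 178.1  48. ]
```

View pics/c0.png

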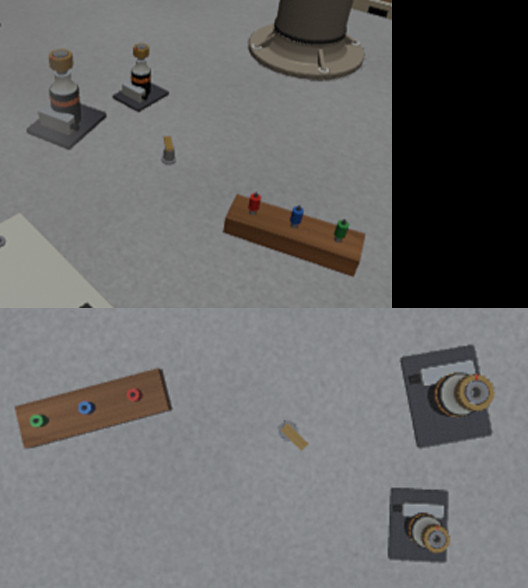

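The red cutter is in the rack's end hole at top-view pixel (231,232) and scene pixel (401,234). The large engraver is the right one: its base measures about 110x90 mm and its mouth, at top-view (439,231), is about 136 mm high. The small one's mouth is at about 105 mm. Next I'll refine the collet axis, the rack yaw and the tool axes.

```bash
cat > nutfit.py <<'E'
from h import *
from scipy.optimize import minimize
np.set_printoptions(precision=1,suppress=True)
a=np.linspace(0,2*np.pi,40)
def model(p,x,y,S=4):
    pts=np.array([pix(p,[x+18*np.cos(t),y+18*np.sin(t),z]) for z in(115,137) for t in a])
    m=np.zeros((400,640),np.uint8); cv2.fillConvexPoly(m,cv2.convexHull((pts*16).round().astype(np.int32)),1,shift=4); return m
def fit(p,x0=507,y0=-183.5):
    u,v=pix(p,[x0,y0,126]).astype(int); h=cv2.cvtColor(p["color"],cv2.COLOR_RGB2HSV)
    m=((h[...,0]>10)&(h[...,0]<26)&(h[...,1]>85)).astype(np.uint8); win=np.zeros_like(m); win[v-17:v+16,u-17:u+18]=1; m*=win
    k,l,st,_=cv2.connectedComponentsWithStats(cv2.morphologyEx(m,cv2.MORPH_CLOSE,np.ones((3,3))))
    i=1+st[1:,4].argmax(); c,_=cv2.findContours((l==i).astype(np.uint8),0,2); m=cv2.drawContours(np.zeros_like(m),c,-1,1,-1)
    best=[]
    for x in np.arange(x0-8,x0+8.1,1):
        for y in np.arange(y0-8,y0+8.1,1):
            M=model(p,x,y); best.append(((M&m).sum()/(M|m).sum(),x,y))
    best=np.array(sorted(best)[::-1]); return best[0,0],best[:8,1:].mean(0),m.sum()
E
python3 - <<'E'
from nutfit import *
for n in("scene","top"):
    p=shot(n); print(n,fit(p)); h=cv2.cvtColor(p["color"],cv2.COLOR_RGB2HSV)
    for nm,lo,hi in(("blue",105,130),("green",45,85)):
        m=((h[...,0]>lo)&(h[...,0]<hi)&(h[...,1]>130)&(h[...,2]>40)).astype(np.uint8); k,_,st,ce=cv2.connectedComponentsWithStats(m)
        for i in range(1,k):
            if st[i,4]>8: print(n,nm,st[i,4],atz(p,ce[i],48))
s=arm.get_state(); print(np.array(s["eef_rot"]).round(4),"\n",rot(s["eef_rot"]).round(3),s["joint_pos"])
E
```

```text
scene (np.float64(0.5145985401459854), array([ 505.5, -186.8]), np.uint64(141))
scene blue 73 [497.7 230.5  48. ]
scene green 67 [483.8 284.1  48. ]
top (np.float64(0.8283898305084746), array([ 507.9, -183.6]), np.uint64(392))
top blue 37 [497.8 231.4  48. ]
[-0.   0.2  1.   0. ] 
 [[-0.9  0.4 -0. ]
 [ 0.4  0.9  0. ]
 [ 0.   0.  -1. ]] [-1.3  0.5  0.   1.6 -0.   1.1 -0.1]
```

```bash
cat > plan.py <<'E'
from h import *
def yaw(s): y=rot(s["eef_rot"])[:,1]; return np.arctan2(y[1],y[0])
def plan(tgt,psi,op,n,s=None):
    s=s or arm.get_state(); P=np.array(s["ee_pos"]); a=yaw(s)
    print("from",P.round(1),"psi",round(a,3),"j",np.round(s["joint_pos"],2),"F",np.round(s["force"],1),"open",round(s["opening"],1),"t",round(s["time_s"],2))
    out=[]; da=a-psi
    for i in range(n):
        goal=P+(np.array(tgt)-P)/(n-i); R_=np.array([[-np.sin(a),np.cos(a),0],[np.cos(a),np.sin(a),0],[0,0,-1]])
        d=np.round(R_.T@(goal-P)/10,2); t=round((a-psi)/(n-i),3)
        out+=[op,*map(float,d),float(t)]; P=P+R_@d*10; a-=t
    print(out,"->",P.round(1),round(a,3))
E
python3 -c "
from plan import *
plan([512,177.8,120],0.26,0.5,10)"
```

```text
from [257.1 624.2 231.3] psi 1.18 j [-1.29  0.48  0.02  1.56 -0.01  1.11 -0.08] F [-0.3  1.  -0.4] open 85.8 t 1.2
[0.5, -4.06, -3.16, 1.11, 0.092, 0.5, -4.33, -2.77, 1.11, 0.092, 0.5, -4.57, -2.36, 1.11, 0.092, 0.5, -4.76, -1.93, 1.11, 0.092, 0.5, -4.92, -1.49, 1.12, 0.092, 0.5, -5.04, -1.03, 1.11, 0.092, 0.5, -5.11, -0.56, 1.12, 0.092, 0.5, -5.14, -0.09, 1.11, 0.092, 0.5, -5.12, 0.39, 1.12, 0.092, 0.5, -5.06, 0.85, 1.11, 0.092] -> [512.  177.8 120. ] 0.26
```

Request:
arm_command:
  moves: [0.5, -4.06, -3.16, 1.1, 0.092, 0.5, -4.33, -2.77, 1.1, 0.092, 0.5, -4.57, -2.36, 1.1, 0.092, 0.5, -4.76, -1.93, 1.1, 0.092, 0.5, -4.92, -1.49, 1.1, 0.092, 0.5, -5.04, -1.03, 1.1, 0.092, 0.5, -5.11, -0.56, 1.1, 0.092, 0.5, -5.14, -0.09, 1.1, 0.092, 0.5, -5.12, 0.39, 1.1, 0.092, 0.5, -5.06, 0.85, 1.1, 0.092]
  force: 40

```text
time_s: 2.45
ee_pos: [512.8, 176.6, 121.3]
eef_rot: [0.0, 0.611, 0.792, 0.0]
force: [0.4, 0.3, 0.2]
opening: 42.7
finger_force: 0.0
```

Request:
arm_command:
  moves: [0.5, 0, 0, 0, 0, 0.5, 0, 0, 0, 0]

```text
time_s: 2.7
ee_pos: [511.8, 178.4, 121.4]
eef_rot: [-0.0, 0.609, 0.793, 0.0]
force: [0.3, 0.6, -0.3]
opening: 42.7
finger_force: 0.0
```

```bash
python3 -c "
from plan import *
plan([512,177.8,37],0.26,0.5,5)"
```

```text
from [511.8 178.4 121.4] psi 0.261 j [-0.71  0.41  0.32  1.99 -0.18  0.77 -0.02] F [ 0.3  0.6 -0.3] open 42.7 t 2.7
[0.5, -0.01, -0.0, 1.69, 0.0, 0.5, -0.01, -0.0, 1.69, 0.0, 0.5, -0.02, -0.0, 1.69, 0.0, 0.5, -0.01, -0.0, 1.68, 0.0, 0.5, -0.02, -0.0, 1.69, 0.001] -> [512.  177.8  37. ] 0.26
```

Request:
arm_command:
  moves: [0.5, 0, 0, 2.8, 0, 0.5, 0, 0, 2.8, 0, 0.5, 0, 0, 1.9, 0, 0.5, 0, 0, 0.9, 0, 0.5, 0, 0, 0, 0, 0.0, 0, 0, 0, 0, 0.0, 0, 0, 0, 0, 0.0, 0, 0, 0, 0, 0.0, 0, 0, 0, 0, 0.0, 0, 0, 0, 0]

```text
time_s: 3.95
ee_pos: [512.6, 178.1, 38.1]
eef_rot: [0.0, 0.609, 0.793, 0.001]
force: [-1.0, 0.2, 5.9]
opening: 12.4
finger_force: 39.3
```

```bash
python3 -c "
from plan import *
plan([512,177.8,125],0.26,0,4)"
```

```text
from [512.6 178.1  38.1] psi 0.26 j [-0.66  0.54  0.27  2.03 -0.25  0.6   0.04] F [-1.   0.2  5.9] open 12.4 t 3.95
[0, -0.0, -0.02, -2.17, -0.0, 0, -0.01, -0.01, -2.17, -0.0, 0, -0.0, -0.02, -2.18, -0.0, 0, -0.01, -0.01, -2.17, -0.0] -> [512.  177.8 125. ] 0.26
```

Request:
arm_command:
  moves: [0, 0, 0, -1, 0, 0, 0, 0, -2, 0, 0, 0, 0, -2, 0, 0, 0, 0, -3, 0, 0, 0, 0, -3, 0, 0, 0, 0, -3, 0, 0, 0, 0, -2.2, 0, 0, 0, 0, 0, 0]

```text
time_s: 4.95
ee_pos: [512.9, 178.0, 201.1]
eef_rot: [0.001, 0.61, 0.793, 0.002]
force: [-0.9, -0.6, -0.9]
opening: 12.5
finger_force: 39.0
```

```bash
python3 -c "
from plan import *
shot('scene','lift.png')
im=cv2.imread('pics/lift.png')[90:330,220:540]; cv2.imwrite('pics/liftc.png',cv2.resize(im,None,fx=2.4,fy=2.4,interpolation=2))
plan([507.5,-183.7,200],0.26,0,10)"
```

```text
from [512.  177.8 199.8] psi 0.26 j [-0.75  0.3   0.36  1.93 -0.13  0.93 -0.06] F [-0.2  0.  -1.2] open 12.3 t 5.0
[0, -3.48, -0.97, -0.0, -0.0, 0, -3.48, -0.97, -0.0, -0.0, 0, -3.48, -0.97, -0.0, -0.0, 0, -3.48, -0.97, -0.0, -0.0, 0, -3.48, -0.97, -0.0, -0.0, 0, -3.48, -0.98, -0.0, -0.0, 0, -3.48, -0.97, -0.01, -0.0, 0, -3.49, -0.98, -0.0, -0.0, 0, -3.48, -0.97, -0.01, -0.0, 0, -3.49, -0.98, -0.0, -0.0] -> [ 507.5 -183.8  200. ] 0.26
```

View pics/liftc.png

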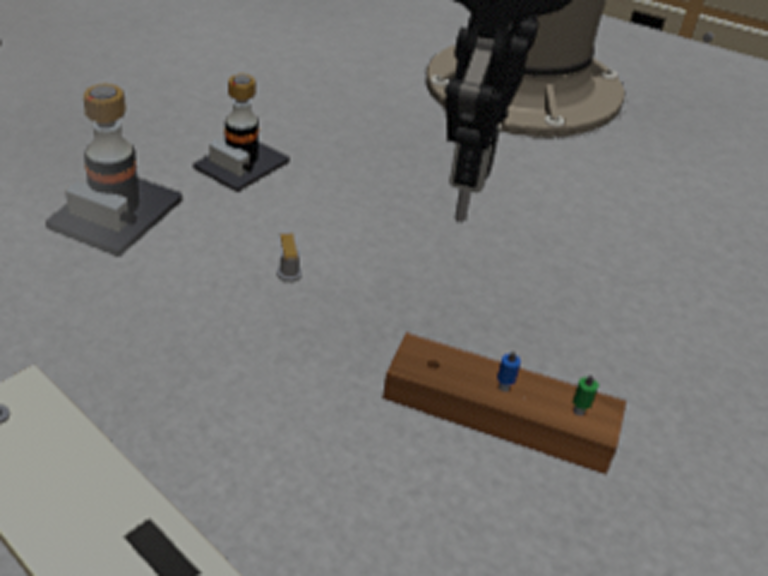

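The red cutter is held, its shank hanging straight down at crop (461,218). Its hole at (433,365) is empty, and the blue and green cutters haven't moved. I'll carry it over to the collet.

```bash
python3 -c "
from plan import *
p=shot('top'); print(pix(p,[512,178,168]))
plan([507.5,-183.7,200],0.75,0,10)"
```

```text
[214.78664883 229.64781959]
from [511.5 177.6 198.9] psi 0.26 j [-0.75  0.3   0.36  1.93 -0.13  0.93 -0.06] F [-0.3  0.5 -0.5] open 12.5 t 5.05
[0, -3.48, -0.97, -0.01, -0.049, 0, -3.43, -1.14, -0.01, -0.049, 0, -3.37, -1.3, -0.01, -0.049, 0, -3.3, -1.47, -0.01, -0.049, 0, -3.23, -1.63, -0.01, -0.049, 0, -3.14, -1.78, -0.01, -0.049, 0, -3.05, -1.93, -0.01, -0.049, 0, -2.96, -2.08, -0.01, -0.049, 0, -2.85, -2.22, -0.01, -0.049, 0, -2.73, -2.36, -0.02, -0.049] -> [ 507.5 -183.7  200. ] 0.75
```

Request:
arm_command:
  moves: [0, -3.48, -0.97, 0, -0.049, 0, -3.43, -1.14, 0, -0.049, 0, -3.37, -1.3, 0, -0.049, 0, -3.3, -1.47, 0, -0.049, 0, -3.23, -1.63, 0, -0.049, 0, -3.14, -1.78, 0, -0.049, 0, -3.05, -1.93, 0, -0.049, 0, -2.96, -2.08, 0, -0.049, 0, -2.85, -2.22, 0, -0.049, 0, -2.73, -2.36, 0, -0.049]

```text
time_s: 6.3
ee_pos: [507.0, -184.4, 197.9]
eef_rot: [-0.001, 0.398, 0.917, -0.0]
force: [-0.1, 0.8, 0.2]
opening: 12.4
finger_force: 39.1
```

Request:
arm_command:
  moves: [0, 0, 0, 0, 0, 0, 0, 0, 0, 0]

```text
time_s: 6.55
ee_pos: [507.3, -182.8, 198.2]
eef_rot: [-0.001, 0.399, 0.917, -0.0]
force: [-0.0, -0.2, -0.3]
opening: 12.4
finger_force: 39.1
```

```bash
python3 -c "
from plan import *
np.set_printoptions(precision=1,suppress=True)
p=shot('scene','pre.png')
a=pix(p,[507.5,-183.7,138]); f=pix(p,[507.5,-183.7,168]); print(a,f,atz(p,[1,1],0)[:1])
for t in('cutter_red_foot','collet_mouth'):
    for r in optics.pinpoint(p,t)[:2]: W=w(p,r['location']); print(t,r['conf'],W,pix(p,W))
x,y=int(a[0])-45,int(a[1])-60
im=cv2.imread('pics/pre.png')[y:y+100,x:x+110]; print(x,y); cv2.imwrite('pics/prec.png',cv2.resize(im,None,fx=5,fy=5,interpolation=2))
plan([507.5,-183.7,180],0.75,0,1)"
```

```text
[262.8 127.8] [261.5 115.1] [268.4]
cutter_red_foot 0.55 [ 509.1 -179.7    2.5] [268.7 179.5]
cutter_red_foot 0.43 [ 509.2 -183.4  167.2] [261.  115.7]
collet_mouth 0.81 [ 507.  -184.8  133.5] [262.8 129.4]
collet_mouth 0.71 [ 357.2 -150.5  107.1] [319.4 120.7]
217 67
from [ 508.  -182.1  198.8] psi 0.752 j [-0.1  0.3  0.4  1.9 -0.2  0.9  1.1] F [-0.   0.3 -0.7] open 12.3 t 6.7
[0, -0.08, -0.14, 1.88, 0.002] -> [ 507.5 -183.6  180. ] 0.75
```

View pics/prec.png

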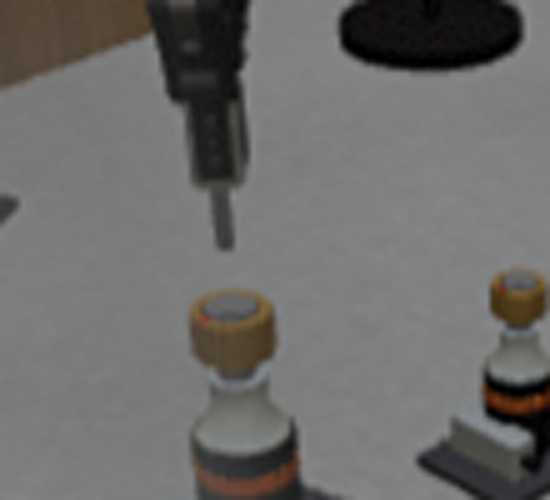

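The picture shows the shank foot at crop (226,248), straight above the mouth centre at about (231,305), in line with the projected vertical. I'll lower it.

Request:
arm_command:
  moves: [0, -0.04, -0.03, 2, 0, 0, 0, 0, 1, 0, 0, 0, 0, 0.5, 0, 0, 0, 0, 0, 0]

```text
time_s: 7.2
ee_pos: [508.0, -183.8, 164.2]
eef_rot: [-0.0, 0.399, 0.917, -0.0]
force: [-0.2, 1.7, 0.4]
opening: 12.0
finger_force: 39.1
```

Request:
arm_command:
  moves: [0, 0, 0, 0.5, 0, 0, 0, 0, 0.5, 0, 0, 0, 0, 0, 0]

```text
time_s: 7.58
ee_pos: [507.9, -184.0, 153.9]
eef_rot: [-0.0, 0.399, 0.917, -0.0]
force: [-0.3, 0.2, -0.2]
opening: 12.1
finger_force: 39.1
```

Request:
arm_command:
  moves: [0, 0, 0, 0.4, 0, 0, 0, 0, 0.4, 0, 0, 0, 0, 0.2, 0, 0, 0, 0, 0, 0]

```text
time_s: 8.07
ee_pos: [507.9, -184.0, 144.0]
eef_rot: [-0.0, 0.399, 0.917, -0.0]
force: [-0.9, -0.6, -0.2]
opening: 12.4
finger_force: 39.0
```

Request:
arm_command:
  moves: [0, 0, 0, 0.1, 0, 0, 0, 0, 0.1, 0, 0, 0, 0, 0, 0]

```text
time_s: 8.45
ee_pos: [508.0, -183.9, 142.2]
eef_rot: [-0.0, 0.399, 0.917, 0.0]
force: [-0.2, 1.3, -0.1]
opening: 12.3
finger_force: 39.0
```

Request:
arm_command:
  moves: [0, 0, 0, 0.1, 0, 0, 0, 0, 0, 0]

```text
time_s: 8.7
ee_pos: [508.0, -183.9, 141.3]
eef_rot: [-0.0, 0.399, 0.917, 0.0]
force: [-0.9, 1.3, 0.1]
opening: 12.3
finger_force: 39.1
```

Request:
arm_command:
  moves: [0.2, 0, 0, 0, 0, 0.3, 0, 0, 0, 0, 0.6, 0, 0, 0, 0, 0.7, 0, 0, 0, 0, 0.7, 0, 0, 0, 0]

```text
time_s: 9.32
ee_pos: [508.1, -184.0, 141.3]
eef_rot: [0.0, 0.399, 0.917, 0.0]
force: [0.4, -0.3, 0.0]
opening: 59.7
finger_force: 0.0
```

Request:
arm_command:
  moves: [0.7, 0, 0, -3, 0, 0.7, 0, 0, -4, 0, 0.7, 0, 0, 0, 0]

```text
time_s: 9.7
ee_pos: [510.0, -184.8, 214.2]
eef_rot: [0.003, 0.399, 0.917, 0.001]
force: [-0.5, -0.2, -0.2]
opening: 60.0
finger_force: 0.0
```

```bash
python3 -c "
from plan import *
np.set_printoptions(precision=1,suppress=True)
p=shot('scene','rel.png')
for z in(169,161,141,137,115): print(z,(pix(p,[508,-184,z])-[217,67])*5)
for r in optics.pinpoint(p,'cutter_red_foot')[:2]: print(r['conf'],w(p,r['location']))
im=cv2.imread('pics/rel.png')[67:167,217:327]; cv2.imwrite('pics/relc.png',cv2.resize(im,None,fx=5,fy=5,interpolation=2))
plan([508,-184,112],0.75,0.7,1)"
```

```text
169 [220.9 238.5]
161 [222.7 255.7]
141 [227.1 297.9]
137 [227.9 306.2]
115 [232.6 350.9]
from [ 508.1 -183.8  211.3] psi 0.75 j [-0.1  0.3  0.4  1.9 -0.1  1.   1.1] F [-0.6  0.1 -0.4] open 59.3 t 9.8
[0.7, -0.01, -0.02, 9.93, 0.0] -> [ 508.  -184.1  112. ] 0.75
```

View pics/relc.png

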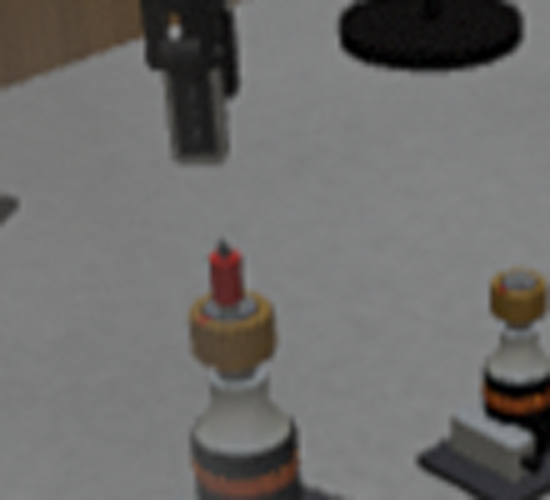

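The cutter stands seated: tip at crop (223,240) against a predicted 238.5 row, collar just above the mouth. The nut's red dash is at (203,321). Next I'll grip the nut.

Request:
arm_command:
  moves: [0.7, 0, 0, 3, 0, 0.7, 0, 0, 3, 0, 0.7, 0, 0, 2.5, 0, 0.7, 0, 0, 1.5, 0, 0.7, 0, 0, 0.4, 0, 0.7, 0, 0, 0, 0]

```text
time_s: 10.55
ee_pos: [508.2, -184.1, 107.4]
eef_rot: [0.0, 0.399, 0.917, -0.0]
force: [-0.5, -1.0, -0.2]
opening: 59.6
finger_force: 0.0
```

Request:
arm_command:
  moves: [0.3, 0, 0, 0, 0, 0.3, 0, 0, 0, 0, 0.3, 0, 0, 0, 0, 0.3, 0, 0, 0, 0]
  force: 60

```text
time_s: 11.05
ee_pos: [507.9, -184.7, 108.5]
eef_rot: [0.0, 0.399, 0.917, -0.0]
force: [-2.5, -1.0, 6.5]
opening: 33.7
finger_force: 59.6
```

Request:
arm_command:
  moves: [0.3, 0, 0, 0, 0.12, 0.3, 0, 0, 0, 0.12, 0.3, 0, 0, 0, 0.12, 0.3, 0, 0, 0, 0.12, 0.3, 0, 0, 0, 0.12, 0.3, 0, 0, 0, 0.12, 0.3, 0, 0, 0, 0.12, 0.3, 0, 0, 0, 0.12, 0.3, 0, 0, 0, 0.12, 0.3, 0, 0, 0, 0.12]

```text
time_s: 12.3
ee_pos: [508.2, -184.7, 108.5]
eef_rot: [0.0, 0.848, 0.53, 0.0]
force: [-3.6, -1.0, 6.0]
opening: 33.5
finger_force: 59.8
```

```bash
python3 -c "
from plan import *
s=arm.get_state(); print(yaw(s),s['wrist_torque'],s['force'],np.round(s['joint_pos'],2))
p=shot('scene','t1.png')"
```

```text
-0.45418260784369346 [-0.17722296  0.69098772  0.03904474] [-3.61285079 -0.98655325  6.00592575] [-0.31  0.5   0.71  2.02 -0.46  0.78  0.22]
```

Request:
arm_command:
  moves: [0.3, 0, 0, 0, 0.1, 0.3, 0, 0, 0, 0.1, 0.3, 0, 0, 0, 0.1, 0.3, 0, 0, 0, 0.1, 0.3, 0, 0, 0, 0]

```text
time_s: 12.98
ee_pos: [508.3, -184.7, 108.5]
eef_rot: [0.0, 0.936, 0.352, 0.0]
force: [-3.5, -1.9, 7.4]
opening: 33.3
finger_force: 59.9
```

```bash
python3 -c "
from plan import *
s=arm.get_state(); print(yaw(s),s['wrist_torque'],s['force'],np.round(s['joint_pos'],2))"
```

```text
-0.8515940395912479 [-0.16595553  0.64407988 -0.05745552] [-3.53590877 -1.85032219  7.35598253] [-0.38  0.54  0.82  2.03 -0.55  0.8  -0.1 ]
```

Request:
arm_command:
  moves: [0.3, 0, 0, 0, 0.07, 0.3, 0, 0, 0, 0.07, 0.3, 0, 0, 0, 0.06, 0.3, 0, 0, 0, 0]

```text
time_s: 13.48
ee_pos: [508.3, -184.8, 108.5]
eef_rot: [0.0, 0.966, 0.257, 0.001]
force: [-2.4, -0.9, 6.9]
opening: 33.3
finger_force: 59.9
```

```bash
python3 -c "
from plan import *
s=arm.get_state(); print(yaw(s),s['wrist_torque'],s['force'],np.round(s['joint_pos'],2),np.round(s['joint_torque'],1))"
```

```text
-1.0511560644688138 [-0.17001691  0.64144196  0.02980313] [-2.42009945 -0.92980863  6.94167833] [-0.42  0.56  0.87  2.03 -0.59  0.82 -0.25] [ -1.1 -40.6  10.6 -18.7  -0.6  -0.4  -0.2]
```

Request:
arm_command:
  moves: [0.3, 0, 0, 0, 0.07, 0.3, 0, 0, 0, 0.07, 0.3, 0, 0, 0, 0.06, 0.3, 0, 0, 0, 0]

```text
time_s: 13.98
ee_pos: [509.9, -184.3, 108.5]
eef_rot: [0.001, 0.987, 0.163, 0.001]
force: [0.7, -2.4, 4.8]
opening: 33.6
finger_force: 85.3
```

```bash
python3 -c "
from plan import *
s=arm.get_state(); print(yaw(s),s['wrist_torque'],s['force'],np.round(s['joint_pos'],2),np.round(s['joint_torque'],1))"
```

```text
-1.243320191614741 [-0.34111483 -0.30478186  2.33967146] [ 0.7076576  -2.4171306   4.76351844] [-0.45  0.59  0.92  2.03 -0.64  0.83 -0.41] [  1.4 -40.4  13.4 -15.1  -1.6   0.7  -2.6]
```

A torque of 2.3 N m at 1.99 rad of turn means the nut is on its hard stop. I'll release it and retract.

Request:
arm_command:
  moves: [0.7, 0, 0, 0, 0, 0.7, 0, 0, 0, 0, 0.7, 0, 0, 0, 0, 0.7, 0, 0, 0, 0, 0.7, 0, 0, -2, 0, 0.7, 0, 0, -4, 0, 0.7, 0, 0, -4, 0, 0.7, 0, 0, -4, 0, 0.7, 0, 0, 0, 0, 0.7, 0, 0, 0, 0]

```text
time_s: 15.22
ee_pos: [507.8, -183.7, 247.4]
eef_rot: [-0.0, 0.987, 0.16, 0.0]
force: [-0.8, -0.0, -0.4]
opening: 59.5
finger_force: 0.0
```

```bash
python3 -c "
from plan import *
np.set_printoptions(precision=1,suppress=True)
p=shot('scene','fin.png'); q=cv2.imread('pics/fin.png')
a=cv2.resize(q[67:167,217:327],None,fx=4.8,fy=4.8,interpolation=2)
p=shot('top','fint.png'); b=cv2.resize(cv2.imread('pics/fint.png')[200:275,150:470],None,fx=2,fy=2,interpolation=2)[:, :528]
b=cv2.resize(b,(528,120)); a=cv2.resize(a,(528,480)); cv2.imwrite('pics/finc.png',np.vstack([a,b]))
s=arm.get_state(); print(s['time_s'],s['ee_pos'],s['force'])"
```

```text
15.325 [ 507.4 -183.6  246.6] [-0.8  0.1 -0.1]
```

View pics/finc.png

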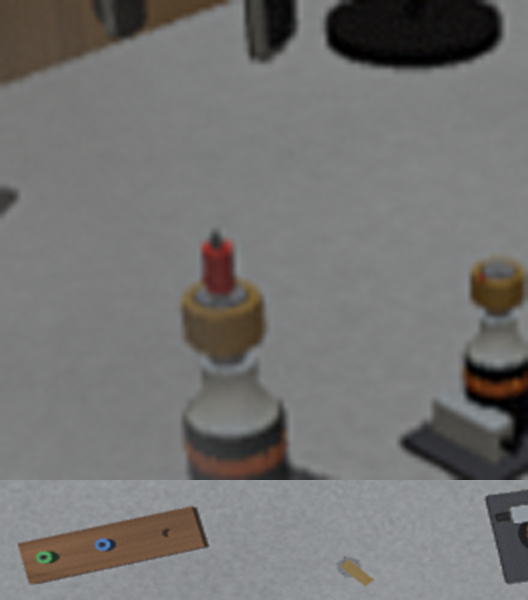

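The cutter stands upright and seated, with its tip at (215,235). The nut's dash has turned out of sight behind it, and the blue and green cutters and the cam lock are in place. The gripper is clear, so I'm handing in.

```bash
python3 -c "
from workcell import job
print(job.job_done())"
```

```text
the job is handed in; nothing more can be done
None
```

The red cutter stands fully home in the collet and the nut is turned up to its hard stop (about 2 N m felt at the end of the turn); the job was handed in at about 15 s with the gripper clear, and no verdict came back.

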